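Lock off the bench gas cock

TASK

Lock off the gas on this lab bench: with your fingertips push the cock's lever round until the slot across its locking disc lines up with the lock bar, then push the bar by its upright stud through the slot and fully home in the keeper on the far side. Only push, gently: do not grip, pinch or lift anything, leave the other things on the bench where they are, and come away clear.

Things in the scene. Friction and masses are not known exactly. Their poses are not given: they have to be found in the camera images.
- station: Gas service fixed to the bench: 22 mm copper tube runs level along its y axis, 45 mm above the bench, through a brass plug cock. Origin: on the bench under the cock's upright axis; z up. Along y: riser -225 mm, lock-bar tray -202 to -42, disc 0, keeper +53, hose turret +205 (147 mm high, foot 64 mm, nozzles reach 80 mm out in x at 119 mm height). The bar lies on the -y side and is pushed to +y.
- disc_centre (a point): Fixed point on the upright axis of the slotted locking disc, level with its top face, 108 mm above the bench. The disc is steel, 68 mm across, its top cut by one straight slot, 19 mm wide and 16 mm deep, right across the middle (mouths eased by 2.5 mm).
- keeper_top (a point): Fixed: middle of the top of the keeper, a steel eye 26 mm wide (station x), 12 mm long, 110 mm above the bench, 53 mm beyond the disc axis on its +y side. Two like bridges, 26 mm wide and 10 mm long, tops also 110 mm high, span the bar at station y = -197 and -47 mm. The tray between them is 30 mm wide with side walls up to 101 mm height, open on top.
- lock_disc (a joint): Turn of disc and lever, rad, counter-clockwise from above positive. 0: slot along the tube, in line with the bar (gas off), lever square to the tube, pointing to station -x. Starts at -1.4 to -0.65 (lever leaning to +y, the turret). No stop at 0: it turns on to +0.5. Stiff, about 0.22 N m; stays where left. The bar enters within about 0.1 rad of line; further off the disc stops its nose.
- lever_end (a point): Middle of the top of the lever's round end, 129 mm above the bench, 105 mm from the disc's axis. The steel lever is fixed on the disc and runs straight out from the axis, square to the slot: arm 14 mm wide, 12 mm tall (114 to 126 mm above the bench), round end 20 mm across (111 to 129 mm). Beyond the disc the space beneath it is free down to the tube, except over the keeper.
- lock_bar (a joint): Slide of the lock bar, m, growing along station +y. 0: drawn right back, nose 10 mm short of the disc; starts at 0 to 0.008. 0.108: fully home: nose through slot and keeper, stud against the rubber buffer on the front bridge (gives 1 mm per 5 N, at most 4 mm). About 2.5 N to slide; stays where left. Bar 14 mm wide, 12 mm thick, underside 93 mm above the bench, nose rounded.
- stud_top (a point): Middle of the top of the upright round stud on the lock bar, 150 mm above the bench; stud 15 mm in diameter, 45 mm tall above the bar, by which the bar is pushed. A few newtons move bar and lever. It is pushed from behind with closed fingers or the outside of a finger, never taken between them. Station x = 0, y = -168 mm when drawn back, -60 mm when home.
- cup: Loose clear plastic cup, 84 mm across the rim, 95 mm tall; origin under its centre. Leave alone.
- bottle: Loose amber glass jar with black cap, 58 mm across, 95 mm tall; origin under its centre. Leave alone.
- paint_box: Loose white watercolour box with eight pans, 56 x 205 x 14 mm, long along its y; origin under its centre. Leave alone.
- phone: Loose phone lying flat, black glass in a silver frame, 72 x 148 x 8 mm; origin under its centre. Leave alone.
- pencil: Loose pencil lying flat, 184 mm long along its x, 8 mm thick; origin under its middle. Leave alone.
- brush: Loose paint brush lying flat, about 165 mm long along its x, 8 mm thick; origin under its middle. Leave alone.
- wrench: Loose steel spanner lying flat, 150 mm long along its x; origin under its middle. Leave alone.

How it is judged:
By the outcome, as a careful person would: the job done as asked, in the order asked, and still so for the second after the job is handed in, with the robot touching nothing.
It also fails if it takes over 43 s, if anything falls off the work surface, if the arm or the gripper's body presses on something with over 40 N, if the wrist force passes 120 N, or if a joint passes its speed limit or range.

ROBOT

A 6-joint arm with a two-finger parallel gripper is mounted at the origin on the work surface. World frame = base frame: x ahead of the robot, y to its left, z up, the work surface at z = 0. Lengths are in m, angles in rad, forces in N, time in s.
With the tool pointing down it reaches from about 0.3 to 0.75 m from the base axis. Payload 8.5 kg.
Tool frame: the origin (TCP) lies midway between the tips of the shut fingers; the grasp point (between the pads) lies 19 mm behind it (ctrl.hold_point_z is the distance from the TCP to the grasp point, in m); z points along the fingers, y is the line along which they close (so a half turn about z gives the same grasp; the last joint's range is limited). The gripper opens to 88 mm and grips with 3 to 60 N. Pads are 18 mm wide; open, the fingers measure 123 mm over their backs; the gripper's body (75 mm by 187 mm) begins 45 mm behind the grasp point.
Start: joints at [-1.411, 0.381, 1.297, -0, 1.464, -0.215], TCP at [0.201, -0.512, 0.208] pointing down, gripper open.
Joint ranges: [-3.11, 3.11], [-0.89, 2.33], [0.22, 2.48], [-1.42, 4.56], [0.17, 2.85], [-2.88, 2.88]. Speed limits (rad/s): [2.39, 2.39, 3.14, 3.14, 3.14, 3.14].

INTERFACE

Orientations are given as a unit quaternion [x, y, z, w].
In Python, from bench import ctrl gives the robot as it stands.
- The arm moves only by the tool apply_moves, never from a script. Its argument "steps" is a list of rows, each a list of 7 numbers: the turn, a rotation vector about the tool's x, y, z in rad, then the shift along the tool's x, y, z in m, then the closure, from -1 (fully open) to 1 (shut), so that 0 is half open. A call has 1 to 8 rows; each row shifts and turns the commanded pose from where the row before left it, along the tool's axes as they then stand; what a row does not reach is not made up. A row lasts 1/10 s, in which the tool goes at most 50 mm and 8.59 degrees, less where a joint would pass 70% of its speed; a pose out of reach is approached as far as the arm can. A call with a gripper value outside its range is refused whole. The fingers move at their own pace and stop on an object; "force" is the grip in N (left out, the last holds). Time passes only in rows, so rows that do not move let the fingers close. It gives the time, the measured TCP pose, the force, the opening and the grip force at its end, in the units of the state.
- ctrl.get_obs(): the state, without advancing time (a new reading comes with each control period).
- ctrl.get_image(name): name is "side" or "top"; returns the picture (420x560x3 uint8, red, green, blue); there is no depth.
- ctrl.camera_info(name): a dict with "fx", "fy", "cx", "cy" (pixels), "pose" (4x4, takes a point from camera to world coordinates). Camera axes: x right, y up, looking along -z (the intrinsics and any distortion apply to the point x, -y, -z); pixel columns grow to the right and rows downward; lengths in m; the calibration is good to about 2 mm. A picture is of the moment at which its call begins. camera_info takes no time and is no camera call.
- ctrl.close_job(): hands the job in; it is judged then, once.
The state is a dict: "time": time; "joints": joint angles; "joint_velocities": joint speeds; "joint_torque": joint torques, N m; "position": TCP position; "tcp_rot": TCP orientation; "force": force on the tool from outside, world axes, zero at the start; "wrist_torque": the same for the moment, N m; "width": finger opening in m; "finger_force": force on a finger pad.
Only numpy, scipy, OpenCV 4.12 (cv2) and the standard library are available. Lean on these libraries where they do the work, as an engineer would, in place of code of your own. Each camera call takes 0.05 s, during which the arm holds its last target. There are 200 camera calls.

## Working session

There is one attempt and no reset: what is moved stays moved. The work goes in short steps, Python scripts to look and compute and a tool call to move; the robot and the scene stay as the last step left them, time stands still between calls to the robot, and variables do not carry over. Pictures are saved under pics/ and viewed, at most 10 in all, crops included, and the job is handed in when it is done.

Besides the shell and the picture viewer there is one more tool, called after "Call:" in YAML: its name, and indented under it one key for each argument. apply_moves: Moves the arm, as the interface text tells. Its arguments: {"type":"object","properties":{"steps":{"type":"array"},"force":{"type":"number"}},"required":["steps"]}

```bash
mkdir -p pics; python3 - <<'E'
from bench import ctrl
import cv2
for n in ("top","side"):
    cv2.imwrite(f"pics/{n}0.png",ctrl.get_image(n)[:,:,::-1])
    i=ctrl.camera_info(n);print(n,{k:(v if k!="pose" else v) for k,v in i.items()})
o=ctrl.get_obs();print(o)
E
```

```text
top {'fx': 450.9212160147909, 'fy': 450.9212160147909, 'cx': 277.8663980895233, 'cy': 206.5377011668951, 'pose': array([[-0.01928662,  0.99314626, -0.1152759 ,  0.49601863],
       [-0.9996819 , -0.01728133,  0.01836981,  0.09838543],
       [ 0.01625179,  0.11559352,  0.99316364,  0.85883523],
       [ 0.        ,  0.        ,  0.        ,  1.        ]])}
side {'fx': 455.81748630505143, 'fy': 455.81748630505143, 'cx': 283.2556119897491, 'cy': 205.40754855141324, 'pose': array([[ 0.95859416,  0.19360104, -0.20884413,  0.38761818],
       [-0.28397097,  0.59475   , -0.75208572, -0.60831858],
       [-0.02139453,  0.78025065,  0.62510095,  0.67944034],
       [ 0.        ,  0.        ,  0.        ,  1.        ]])}
{'time': 0.1, 'joints': array([-1.41132255e+00,  3.81139160e-01,  1.29814084e+00, -1.60318941e-05,
        1.46361107e+00, -2.15312456e-01]), 'joint_velocities': array([ 0.00109765, -0.00093601, -0.00182072,  0.00047116, -0.00113274,
        0.00075117]), 'joint_torque': array([ 3.94243907e-03, -4.38650250e+01, -2.24912453e+01,  7.14879460e-02,
        3.41591751e-02, -6.71594057e-05]), 'position': array([ 0.20128114, -0.51153799,  0.20710877]), 'tcp_rot': array([ 9.82492863e-01,  1.86299094e-01,  1.01567502e-05, -6.49174834e-04]), 'force': array([ 0.02488757, -0.24229168, -0.06449169]), 'wrist_torque': array([ 0.01372291,  0.02768599, -0.03219125]), 'finger_force': 0.0, 'width': 0.08822136258788307}
```

View pics/top0.png

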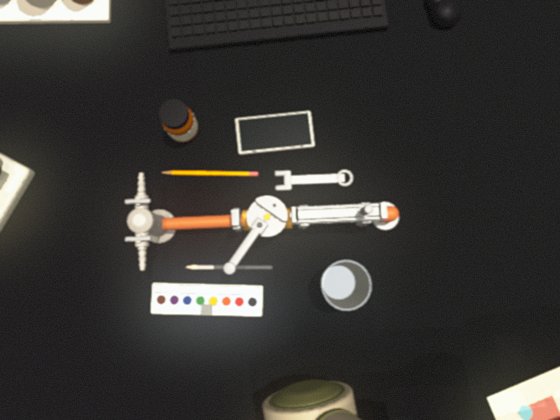

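View pics/side0.png

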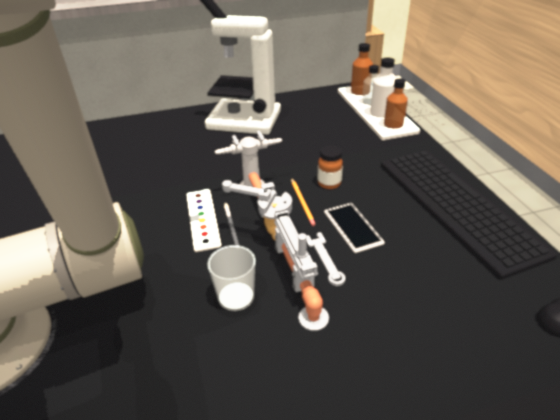

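The top view shows the tube running along the image's horizontal. The turret is at about (141,220), the disc at (267,216), the lever end at (230,268), the stud near (368,212) and the riser at (390,213). The cup is at (346,285) and the paint box is near the lever. I'll zoom in for detail.

```bash
python3 - <<'E'
import cv2
a=cv2.imread("pics/top0.png")[175:295,205:415]
cv2.imwrite("pics/c1.png",cv2.resize(a,None,fx=3.8,fy=3.8,interpolation=cv2.INTER_CUBIC))
b=cv2.imread("pics/side0.png")[165:300,200:340]
cv2.imwrite("pics/c2.png",cv2.resize(b,None,fx=4.4,fy=4.4,interpolation=cv2.INTER_CUBIC))
E
```

```text
(no output)
```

View pics/c1.png

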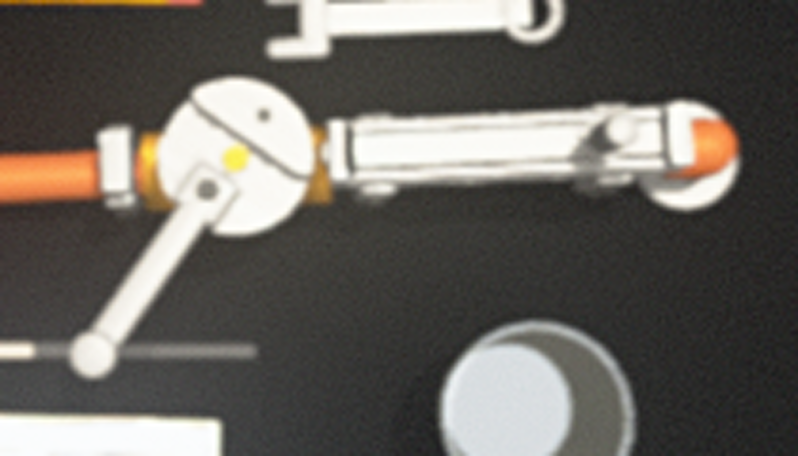

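View pics/c2.png

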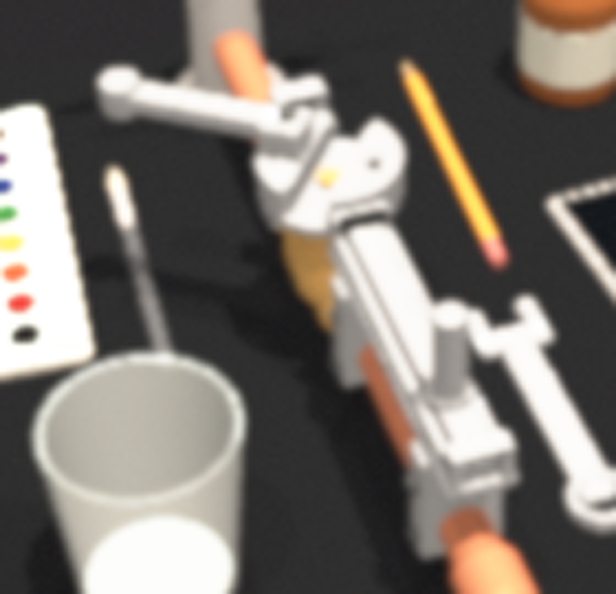

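In crop c1, the disc centre is at about (236,157), the lever end at (93,355), the stud top at (622,130), the keeper at (115,160), the front bridge at (338,150) and the rear bridge at (683,137). In crop c2, the yellow dot is at (327,177), the lever end at (121,84) and the stud top at (452,313). The lever leans towards the turret.

```bash
cat > h.py <<'E'
import numpy as np
from bench import ctrl
from scipy.spatial.transform import Rotation as R
def ray(n,u,v):
    i=ctrl.camera_info(n);P=i["pose"]
    return P[:3,3],P[:3,:3]@np.array([(u-i["cx"])/i["fx"],-(v-i["cy"])/i["fy"],-1])
def onz(n,u,v,z):
    o,d=ray(n,u,v);return o+d*(z-o[2])/d[2]
E
python3 - <<'E'
from h import *
np.set_printoptions(precision=4,suppress=True)
T=lambda x,y:("top",205+x/3.8,175+y/3.8)
S=lambda x,y:("side",200+x/4.4,165+y/4.4)
pts={}
for k,a,z in [("disc",T(236,157),.108),("lever",T(93,355),.129),("stud",T(622,130),.150),("keeper",T(115,160),.11),("front",T(338,150),.11),("rear",T(683,137),.11),("turret",("top",141,220),.147),("cup",("top",346,285),.05),("disc",S(327,177),.108),("lever",S(121,82),.129),("stud",S(452,313),.150)]:
    p=onz(*a,z);print(k,a[0],p[:2]);
    pts.setdefault(k,p)
d=pts["rear"]*-1+pts["keeper"];print("yaw of station y from world y",-np.arctan2(d[0],d[1]),np.linalg.norm(d[:2]))
yaw=-np.arctan2(d[0],d[1]);c,s=np.cos(yaw),np.sin(yaw)
for k in pts:
    q=pts[k]-pts["disc"];print(k,"station",c*q[0]+s*q[1],-s*q[0]+c*q[1])
# tool axes
o=ctrl.get_obs();print(R.from_quat(o["tcp_rot"]).as_matrix(),o["time"])
E
```

```text
disc top [0.567  0.1028]
lever top [0.4823 0.1643]
stud top [ 0.5715 -0.0588]
keeper top [0.5665 0.1558]
front top [0.5691 0.0579]
rear top [ 0.5722 -0.0945]
turret top [0.561  0.3014]
cup top [ 0.4476 -0.0348]
disc side [0.5616 0.0853]
lever side [0.4825 0.1585]
stud side [ 0.5723 -0.0623]
yaw of station y from world y 0.022921902269986555 0.25037544290699715
disc station 0.0 0.0
lever station -0.08326085671441859 0.06342081855730229
stud station 0.0007839880102082268 -0.16162648934189056
keeper station 0.0006470747827433172 0.05300412649325804
front station 0.001074828164712465 -0.044898014214246225
rear station 0.0006470747827433182 -0.1973713164137391
turret station -0.001438694906107667 0.1986350388273094
cup station -0.1225013504760279 -0.1348065878697845
[[ 0.9306  0.3661 -0.0002]
 [ 0.3661 -0.9306  0.0013]
 [ 0.0003 -0.0013 -1.    ]] 0.1
```

```bash
cat >> h.py <<'E'
np.set_printoptions(precision=4,suppress=True)
D=np.array([.567,.1028]);YAW=.023
def st(x,y): c,s=np.cos(YAW),np.sin(YAW);return D+np.array([c*x-s*y,s*x+c*y])
def plan(xy,z,phi):
    "tool-frame shift (no turn first), then turn about tool z"
    o=ctrl.get_obs();M=R.from_quat(o["tcp_rot"]).as_matrix()
    ph=np.arctan2(M[1,0],M[0,0])
    print("t",o["time"],"pos",o["position"],"phi",ph,"tilt",M[:2,2],"F",o["force"],"w",o["width"])
    print("shift tool",M.T@(np.array([*xy,z])-o["position"]),"turn z",-(phi-ph))
def lever(th,r,off):
    u=np.array([-np.cos(th),-np.sin(th)]);n=np.array([-np.sin(th),np.cos(th)])
    return st(*(r*u+off*n))
E
python3 - <<'E'
from h import *
print(lever(-.65,.075,.036));plan(lever(-.65,.075,.036),.19,np.pi/2-.65+YAW)
E
```

```text
[0.5274 0.176 ]
t 0.1 pos [ 0.2013 -0.5115  0.2071] phi 0.3747877913097504 tilt [-0.0002  0.0013] F [ 0.0249 -0.2423 -0.0645] w 0.08822136258788307
shift tool [ 0.5551 -0.5204  0.0179] turn z -0.5690085354851462
```

Call:
apply_moves:
  steps:
    - [0,0,0,0.01,-0.01,0,1]
    - [0,0,0,0.02,-0.02,0,1]
    - [0,0,0,0.028,-0.026,0,1]
    - [0,0,0,0.028,-0.026,0,1]
    - [0,0,0,0.028,-0.026,0,1]
    - [0,0,0,0.028,-0.026,0,1]
    - [0,0,0,0.028,-0.026,0,1]
    - [0,0,0,0.028,-0.026,0,1]
  force: 10

```text
time: 0.9
position: [0.3177, -0.2638, 0.2076]
tcp_rot: [0.982, 0.186, 0.0, -0.0]
force: [0.6, -0.3, 1.0]
width: 0.0262
finger_force: 0.0
```

Call:
apply_moves:
  steps:
    - [0,0,0,0.028,-0.026,0,1]
    - [0,0,0,0.028,-0.026,0,1]
    - [0,0,0,0.028,-0.026,0,1]
    - [0,0,0,0.028,-0.026,0,1]
    - [0,0,0,0.028,-0.026,0,1]
    - [0,0,0,0.028,-0.026,0,1]
    - [0,0,0,0.028,-0.026,0,1]
    - [0,0,0,0.028,-0.026,0,1]

```text
time: 1.7
position: [0.4495, 0.0116, 0.2077]
tcp_rot: [0.982, 0.187, -0.0, -0.0]
force: [1.1, -0.2, 0.8]
width: 0.0004
finger_force: 0.0
```

Call:
apply_moves:
  steps:
    - [0,0,0,0.028,-0.026,0,1]
    - [0,0,0,0.028,-0.026,0,1]
    - [0,0,0,0.028,-0.026,0,1]
    - [0,0,0,0.02,-0.02,0,1]
    - [0,0,0,0.01,-0.01,0,1]
    - [0,0,-0.1,0,0,0,1]
    - [0,0,-0.1,0,0,0,1]

```text
time: 2.4
position: [0.5157, 0.1518, 0.2075]
tcp_rot: [0.958, 0.286, -0.0, 0.0]
force: [-0.7, -0.2, 0.4]
width: 0.0008
finger_force: 0.0
```

Call:
apply_moves:
  steps:
    - [0,0,-0.1,0,0,0,1]
    - [0,0,-0.1,0,0,0,1]
    - [0,0,-0.1,0,0,0,1]
    - [0,0,-0.07,0,0,0,1]
    - [0,0,0,0,0,0,1]
    - [0,0,0,0,0,0,1]

```text
time: 3.0
position: [0.5159, 0.1513, 0.2077]
tcp_rot: [0.891, 0.454, -0.0, -0.0]
force: [-0.1, 0.4, -0.6]
width: 0.0006
finger_force: 0.0
```

```bash
python3 - <<'E'
from h import *
import cv2
plan(lever(-.65,.075,.036),.19,np.pi/2-.65+YAW)
a=np.ascontiguousarray(ctrl.get_image("top")[130:330,140:420,::-1])
b=ctrl.get_image("side")[120:320,180:380,::-1]
b=np.ascontiguousarray(b)
cv2.imwrite("pics/c3.png",np.hstack([cv2.resize(a,(448,320)),cv2.resize(b,(320,320))]))
E
```

```text
t 3.0 pos [0.5159 0.1513 0.2077] phi 0.9425079679694559 tilt [-0.0002 -0.0001] F [-0.0596  0.4272 -0.5875] w 0.0006059571669897108
shift tool [ 0.0267 -0.0052  0.0177] turn z -0.0012883588254406497
```

View pics/c3.png

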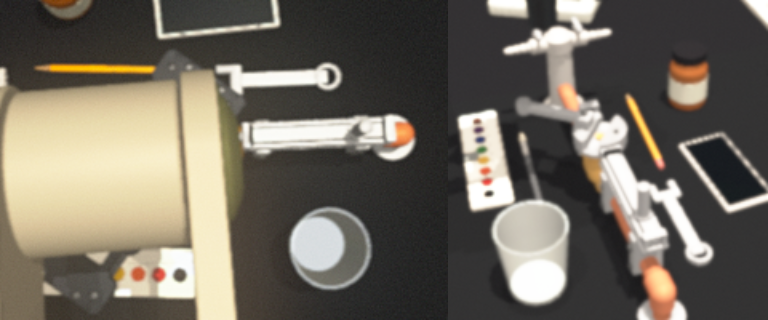

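The arm blocks the top view here. The side view still shows the disc (around (600,135)) and the lever, with the gripper just above the crop. Next I move into the gap beyond the lever and descend.

Call:
apply_moves:
  steps:
    - [0,0,0,0.0135,-0.0026,0,1]
    - [0,0,0,0.0135,-0.0026,0,1]
    - [0,0,0,0,0,0.02,1]
    - [0,0,0,0,0,0.02,1]
    - [0,0,0,0,0,0.01,1]
    - [0,0,0,0,0,0,1]
    - [0,0,0,0,0,0,1]

```text
time: 3.8
position: [0.5284, 0.1769, 0.1583]
tcp_rot: [0.89, 0.455, 0.0, 0.0]
force: [-0.2, 1.1, 1.1]
width: 0.0005
finger_force: 0.0
```

```bash
python3 - <<'E'
from h import *
import cv2
plan(lever(-.65,.075,.036),.114,np.pi/2-.65+YAW)
b=ctrl.get_image("side")[90:240,190:350,::-1]
cv2.imwrite("pics/c4.png",cv2.resize(b,(640,600),interpolation=cv2.INTER_CUBIC))
E
```

```text
t 3.8 pos [0.5284 0.1769 0.1583] phi 0.9449958351529236 tilt [0.0008 0.0002] F [-0.1927  1.0885  1.0898] w 0.0004562562782796802
shift tool [-0.0014 -0.0003  0.0443] turn z 0.0011995083580270682
```

View pics/c4.png

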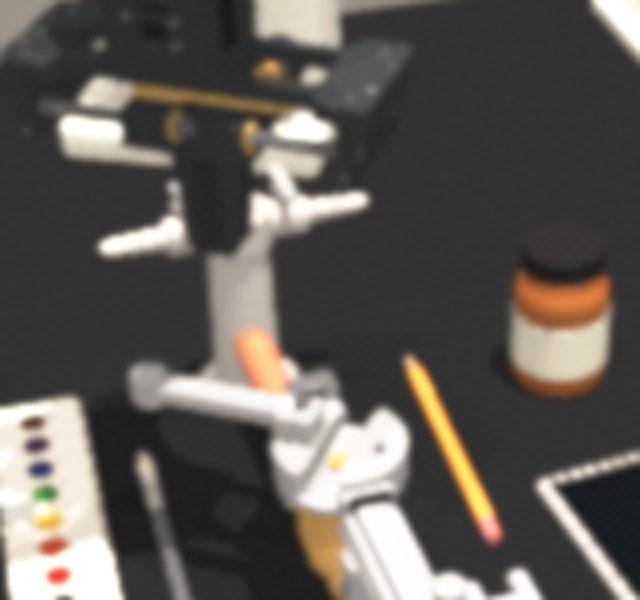

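The closed fingertips at (215,245) hang over the far side of the lever arm, with a clear way down. Descending and watching the force.

Call:
apply_moves:
  steps:
    - [0,0,0,0,0,0.012,1]
    - [0,0,0,0,0,0.012,1]
    - [0,0,0,0,0,0.012,1]
    - [0,0,0,0,0,0.008,1]
    - [0,0,0,0,0,0,1]

```text
time: 4.35
position: [0.5273, 0.1764, 0.1121]
tcp_rot: [0.891, 0.455, -0.001, -0.0]
force: [0.3, 0.6, -0.9]
width: 0.0004
finger_force: 0.0
```

Call:
apply_moves:
  steps:
    - [0,0,0,-0.006,0,0,1]
    - [0,0,0,-0.006,0,0,1]
    - [0,0,0,-0.004,0,0,1]
    - [0,0,0,0,0,0,1]
    - [0,0,0,0,0,0,1]

```text
time: 4.85
position: [0.5187, 0.1634, 0.1139]
tcp_rot: [0.891, 0.455, 0.0, 0.0]
force: [0.2, 0.2, -0.3]
width: 0.0003
finger_force: 0.0
```

Call:
apply_moves:
  steps:
    - [0,0,0,-0.004,0,0,1]
    - [0,0,-0.05,-0.0038,-0.0008,0,1]
    - [0,0,-0.05,-0.0038,-0.0008,0,1]
    - [0,0,-0.05,-0.0038,-0.0008,0,1]
    - [0,0,0,0,0,0,1]

```text
time: 5.35
position: [0.5078, 0.1518, 0.1137]
tcp_rot: [0.854, 0.521, -0.0, -0.0]
force: [0.2, 0.4, 0.2]
width: 0.0007
finger_force: 0.0
```

Call:
apply_moves:
  steps:
    - [0,0,-0.05,-0.0038,-0.0008,0,1]
    - [0,0,-0.05,-0.0038,-0.0008,0,1]
    - [0,0,-0.05,-0.0038,-0.0008,0,1]
    - [0,0,-0.05,-0.0038,-0.0008,0,1]
    - [0,0,-0.05,-0.0038,-0.0008,0,1]
    - [0,0,0,0,0,0,1]

```text
time: 5.95
position: [0.4973, 0.1357, 0.1137]
tcp_rot: [0.783, 0.622, -0.0, -0.0]
force: [-0.2, -0.2, -0.6]
width: 0.0005
finger_force: 0.0
```

```bash
python3 - <<'E'
from h import *
import cv2
plan(lever(0,.075,.016),.114,np.pi/2+YAW)
b=ctrl.get_image("side")[140:260,190:350,::-1]
cv2.imwrite("pics/c5.png",cv2.resize(b,(800,600),interpolation=cv2.INTER_CUBIC))
E
```

```text
t 5.95 pos [0.4973 0.1357 0.1137] phi 1.343747896622446 tilt [-0. -0.] F [-0.1578 -0.1758 -0.6109] w 0.00045631614936277536
shift tool [-0.0194 -0.0013 -0.0003] turn z -0.2500484301724504
```

View pics/c5.png

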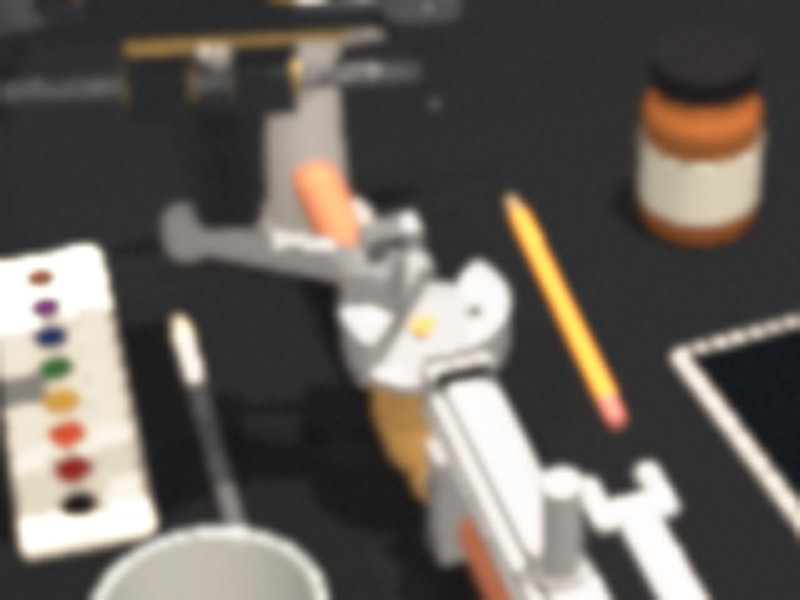

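```bash
cat >> h.py <<'E'
def proj(n,p):
    i=ctrl.camera_info(n);P=i["pose"];q=P[:3,:3].T@(np.asarray(p)-P[:3,3])
    return np.array([i["cx"]-i["fx"]*q[0]/q[2],i["cy"]+i["fy"]*q[1]/q[2]])
E
python3 - <<'E'
from h import *
for th in (-.65,-.5,-.4,-.3,-.25,0): print(th,proj("side",[*lever(th,.105,0),.129]),(proj("side",[*lever(th,.105,0),.129])-[190,140])*5)
print(proj("side",ctrl.get_obs()["position"]))
for y in(-.034,.034):print(proj("side",[*st(0,y),.108]))
E
```

```text
-0.65 [226.7173 182.0783] [183.5864 210.3915]
-0.5 [223.9971 186.4561] [169.9855 232.2804]
-0.4 [222.7623 189.5047] [163.8115 247.5233]
-0.3 [222.0192 192.6261] [160.0962 263.1307]
-0.25 [221.8387 194.2052] [159.1937 271.0259]
0 [222.9245 202.1262] [164.6226 310.6308]
[237.5237 194.4796]
[279.5475 209.5746]
[269.814  190.1971]
```

```bash
python3 - <<'E'
from h import *
p=proj("side",[.5284,.1769,.1583]);print(p,(p-[190,90])*4)
import cv2
a=ctrl.get_image("top");cv2.imwrite("pics/top5.png",a[:,:,::-1])
b=ctrl.get_image("side");cv2.imwrite("pics/side5.png",b[:,:,::-1])
a0=cv2.imread("pics/side0.png")
# lever end: bright blob shift by template matching
t=a0[176:194,218:240]
for n in("side0","side5"):
    r=cv2.matchTemplate(cv2.imread(f"pics/{n}.png")[150:240,190:290],t,cv2.TM_CCOEFF_NORMED);print(n,cv2.minMaxLoc(r))
E
```

```text
[246.2024 163.1648] [224.8095 292.6592]
side0 (-0.5417115092277527, 1.0, (34, 37), (28, 26))
side5 (-0.5712591409683228, 0.9273577332496643, (64, 2), (27, 28))
```

```bash
python3 - <<'E'
import cv2,numpy as np
g0=cv2.imread("pics/side0.png",0).astype(int);g5=cv2.imread("pics/side5.png",0).astype(int)
print("row",list(range(214,258,2)))
for r in range(154,214,2): print(r,"|"," ".join(f"{v:3d}" for v in g5[r,214:272:3]),"||"," ".join(f"{v:3d}" for v in g0[r,214:272:3]))
E
```

```text
row [214, 216, 218, 220, 222, 224, 226, 228, 230, 232, 234, 236, 238, 240, 242, 244, 246, 248, 250, 252, 254, 256]
154 |  58  42  41  42  50  78  88  83  49  47  60  88 152 137 116 116 126 130  97  86 ||  53  95  84  69  52  50  68  68  54  85 143 154 157 149 125  46  45  46  45  45
156 |  78  44  42  43  52  91  83  76  46  44  48  63 122 113 116  82  81  77  68  63 ||  46  45  46  45  45  46  46  45  46  77 147 148 152 153 136  50  45  44  46  46
158 |  73  45  41  41  49  72  61  59  44  44  46  54 133 164 157  56  48  48  47  48 ||  45  45  45  45  46  46  44  46  46  74 147 155 156 168 159  52  46  46  45  45
160 |  56  43  42  42  45  50  47  48  43  45  49  54 154 182 168  57  48  47  48  47 ||  45  47  46  46  46  46  47  45  46  68 145 158 164 175 164  56  46  45  46  44
162 |  48  42  42  43  42  40  39  39  41  46  81 107 172 185 171  62  47  48  47  47 ||  44  45  45  46  45  45  45  45  45  67 146 161 175 179 165  59  46  46  46  45
164 |  46  43  44  44  42  40  35  35  41  47 137 164 181 184 172  65  47  48  47  47 ||  45  46  45  45  45  46  44  45  47  63 148 162 176
[... 3384 characters left out ...]
  40 223 252 251 184 214
206 |  59  30  30  77 250 102  45  45  46  46  45  45  45  39  31 145 242 235 156 222 ||  95  46  47 103 252 102  46  46  47  47  46  45  46  39  34 149 248 242 159 233
208 |  85  29  31  58 247 134  44  45  45  45  46  45  45  43  31 118 191 186 183 240 || 141  46  46  78 250 136  47  46  46  47  47  46  45  45  33 113 187 181 188 249
210 | 116  30  29  39 226 175  45  45  46  45  45  45  45  45  35 102 141 158 222 242 || 191  46  47  54 238 180  46  46  46  46  47  46  45  46  35  98 137 153 231 250
212 | 130  29  29  31 188 228  46  47  45  44  45  45  45  46  40  86 138 179 241 242 || 207  47  47  48 208 232  49  47  46  46  47  47  47  46  40  83 134 175 247 251
```

```bash
python3 - <<'E'
from h import *
for z in (.158,.178,.19,.222): 
    p=proj("side",[.5284,.1769,z]);print(z,p,(p-[190,90])*4)
p=proj("side",[.5284,.20,.158]);print(p)
o=ctrl.get_obs();print(o["joints"],o["position"])
# turret top, riser checks
for n,q in (("turret",[*st(0,.205),.147]),("stud",[*st(0,-.1616),.150])): print(n,proj("side",q),proj("top",q))
E
```

```text
0.158 [246.2128 163.286 ] [224.8513 293.1439]
0.178 [245.5077 155.1013] [222.0308 260.4051]
0.19 [245.0755 150.0843] [220.302  240.3374]
0.222 [243.888  136.2997] [215.5519 185.1988]
[243.7769 157.5446]
[0.037  0.4132 1.5424 0.     1.1858 0.2647] [0.4975 0.136  0.1137]
turret [248.234  135.1104] [136.9362 219.2825]
stud [301.1879 234.9969] [368.7028 209.7111]
```

The lever hasn't moved, and its lower edge is pixel-identical to before. The force is zero and the lever is in shadow. The tips appear about 27 mm higher than the TCP reading implies, so the fingers are passing over the lever. I'll back off to the far side and go lower, watching for contact.

```bash
python3 - <<'E'
from h import *
plan(lever(-.65,.075,.046),.129,np.pi/2-.65+YAW)
print(ctrl.hold_point_z, [a for a in dir(ctrl) if a[0]!='_'])
E
```

```text
t 6.1 pos [0.4975 0.136  0.1137] phi 1.3431007698365625 tilt [0.0002 0.    ] F [-0.7295  0.5707 -0.0656] w 0.00036239523525589837
shift tool [ 0.0549  0.024  -0.0153] turn z 0.3993044430416659
0.0187 ['IKError', 'camera_info', 'close_job', 'get_image', 'get_obs', 'hold_point_z']
```

Call:
apply_moves:
  steps:
    - [0,0,0,0,0,-0.015,1]
    - [0,0,0,0.018,0.008,0,1]
    - [0,0,0.1,0.018,0.008,0,1]
    - [0,0,0.1,0.02,0.004,0,1]
    - [0,0,0.1,0,0,0,1]
    - [0,0,0.1,0,0,0,1]
    - [0,0,0,0,0,0,1]
    - [0,0,0,0,0,0,1]

```text
time: 6.9
position: [0.5312, 0.1851, 0.1286]
tcp_rot: [0.89, 0.456, -0.0, -0.0]
force: [0.8, -0.0, -0.2]
width: 0.0004
finger_force: 0.0
```

```bash
python3 - <<'E'
from h import *
import cv2
plan(lever(-.65,.075,.041),.095,np.pi/2-.65+YAW)
cv2.imwrite("pics/side6.png",ctrl.get_image("side")[:,:,::-1])
cv2.imwrite("pics/top6.png",ctrl.get_image("top")[:,:,::-1])
g0=cv2.imread("pics/side0.png",0).astype(int);g=cv2.imread("pics/side6.png",0).astype(int)
print("proj tcp",proj("side",ctrl.get_obs()["position"]))
for r in range(140,190,2): print(r,"|"," ".join(f"{v:3d}" for v in g[r,220:280:3]),"||"," ".join(f"{v:3d}" for v in (g-g0)[r,220:280:3]))
E
```

```text
t 6.9 pos [0.5312 0.1851 0.1286] phi 0.9468480702649467 tilt [-0.  0.] F [ 0.8299 -0.0133 -0.2339] w 0.0003849197420763362
shift tool [-0.0047  0.0023  0.0336] turn z 0.0030517434700501056
proj tcp [247.649  172.5898]
140 |  48  49  48  48  95  83  41  41  42  45  46  74 213 176 187 249 224 199 117  45 ||   3   5   2   3 -11 -160 -124 -165 -210 -209 -208 -178 -32  -5 -11  -2 -15 -50 -129 -205
142 |  48  48  48  50 103 107  40  38  37  42  42  87 246 229 223 252 241 229 151  47 ||   3   2   3   4   4 -114 -173 -206 -215 -212 -212 -166  -5  -4   7   1  -1  -5 -47 -118
144 |  48  48  48  73 208 120  43  38  37  41  42  82 217 222 191 216 163 120  82  51 ||   2   2   2   3   9 -54 -190 -209 -215 -213 -212 -170 -10  -1   6   6   5   5  -2  -4
146 |  51  59 108 177 253 195  43  38  38  42  42  66 171 173 155 158  77  53  49  63 ||   3   2   5   9   0 -22 -205 -200 -195 -208 -207 -158  -1   4   6   8   4   4   3  18
148 | 141 215 252 250 245 193  46  39  37  42  42  68 165 125 101  85  51  50  47  50 ||   7  10   3   2  -1 -20 -180 -184 -124 -135 -136 -105   5   5   5   4   5   4   1   5
15
[... 2701 characters left out ...]
  8   1   1  -6   1   1
182 |  52 134 153 146  84  58  47 135 152 152 144 182 210 211 231  91  95 107  51  46 ||   1 -75 -96 -100 -47 -19   0  -2  -1   1   0  -4  -4   0   2 -22 -45 -72 -11   1
184 |  55 161 208 181 188 184 173 192 162 155 151 166 205 212 208 155 169 181  83  43 ||   1 -59 -40 -61 -50 -42 -14 -15  -7  -1   2  -3  -3  -2 -33 -87 -76 -67 -34   1
186 |  52 135 194 203 239 244 245 242 235 215 198 167 201 211 166 158 158 159 100  45 ||   3  -7   0  -8  -8  -6  -5  -7 -10  -9  -9  -5  -4  -4 -76 -89 -83 -53 -23  -2
188 |  40 119 155 169 190 217 232 241 246 246 245 239 235 230 214 143 134 125 104  47 ||   3   6   9   6  -1  -4  -6  -4  -4  -5  -6  -8  -7  -6 -19 -38 -17  -4  -2   1
```

The differencing shows the tips ending at row 160–164, about 12 px above the projected TCP, so the real tips sit about 27–29 mm higher. The space here is free down to the tube, so I'll descend further and push slowly, watching the force.

Call:
apply_moves:
  steps:
    - [0,0,0,0,0,0.012,1]
    - [0,0,0,0,0,0.012,1]
    - [0,0,0,0,0,0.012,1]
    - [0,0,0,0,0,0.004,1]
    - [0,0,0,-0.006,0.002,0,1]
    - [0,0,0,-0.006,0,0,1]
    - [0,0,0,-0.004,0,0,1]
    - [0,0,0,0,0,0,1]

```text
time: 7.8
position: [0.5233, 0.1704, 0.0891]
tcp_rot: [0.891, 0.455, 0.0, 0.0]
force: [0.1, 0.0, 0.8]
width: 0.0004
finger_force: 0.0
```

Call:
apply_moves:
  steps:
    - [0,0,0,-0.004,0,0,1]
    - [0,0,0,-0.004,0,0,1]
    - [0,0,0,-0.004,0,0,1]
    - [0,0,0,0,0,0,1]

```text
time: 8.2
position: [0.5162, 0.1609, 0.0888]
tcp_rot: [0.891, 0.455, 0.0, -0.0]
force: [0.0, 0.3, -0.4]
width: 0.0005
finger_force: 0.0
```

```bash
python3 - <<'E'
from h import *
import cv2
plan(lever(-.65,.075,.016),.09,np.pi/2-.65+YAW)
cv2.imwrite("pics/side7.png",ctrl.get_image("side")[:,:,::-1])
g0=cv2.imread("pics/side0.png",0).astype(int);g=cv2.imread("pics/side7.png",0).astype(int)
print("proj tcp",proj("side",ctrl.get_obs()["position"]))
for r in range(160,204,2): print(r,"|"," ".join(f"{v:3d}" for v in g[r,214:272:3]),"||"," ".join(f"{v:3d}" for v in (g-g0)[r,214:272:3]))
E
```

```text
t 8.2 pos [0.5162 0.1609 0.0888] phi 0.9444476305914336 tilt [0.0001 0.0002] F [ 0.0487  0.3498 -0.4129] w 0.0005100849527627925
shift tool [-0.0013  0.0002 -0.0012] turn z 0.000651303796536995
proj tcp [244.7099 195.3228]
160 |  47  46  43  43  41  51  88  61  46  45  45  64 179 126 120  92  65  53  49  45 ||   2  -1  -3  -3  -5   5  41  16   0 -23 -100 -94  15 -49 -44  36  19   8   3   1
162 |  48  47  44  43  43  44  57  42  42  42  43  55 119 114 120 117 119  82  68  49 ||   4   2  -1  -3  -2  -1  12  -3  -3 -25 -103 -106 -56 -65 -45  58  73  36  22   4
164 |  48  47  48  47  44  44  42  41  41  42  45  49  91 129 142  87  97  86  80  58 ||   3   1   3   2  -1  -2  -2  -4  -6 -21 -103 -113 -85 -49 -25  24  52  42  36  13
166 |  48  48  48  48  48  48  44  41  38  40  44  44  64 169 172  70  54  59  64  56 ||   2   3   3   3   2   2  -1  -5  -7 -23 -104 -119 -112  -9   5   3   8  14  19  10
168 |  48  47  48  48  48  48  45  40  36  38  41  41  71 178 174  83  48  49  49  46 ||   2   2   3   3   4   3  -1  -5  -9 -21 -103 -123 -105   0   6   4   2   4   3  -1
170 |  47  48  47  47
[... 2184 characters left out ...]
   1 -56 -77 -87 -77 -69
196 |  46  45  44  43  43  42  46  46  45  43  47  49  43  62  92 139 147 151 134 144 ||  -1  -3  -2  -2  -2  -4  -1   0  -2  -1   1   1   2  10   9  -4 -10 -27 -30 -66
198 |  35  34  35  35  35  32  44  44  47  45  45  45  36  25  38 131 144 145 132 133 || -12 -12 -13 -11 -12 -15  -1  -1   0  -2   0  -1  -1  -2   0  -3   4   1 -26 -52
200 |  32  28  30  31  28  30  41  45  46  47  46  47  41  27  44 145 151 144 133 129 || -17 -19 -17 -16 -19 -16  -6  -2  -2   0  -1   0   0   0  -8 -51 -24 -18 -53 -29
202 |  35  30  29  40  61  31  43  45  45  46  46  45  45  31  54 221 224 183 143 146 || -20 -16 -18 -17 -35 -16  -4  -2  -2   0   0  -1   0   1  -6 -21 -24 -62 -67 -24
```

Call:
apply_moves:
  steps:
    - [0,0,-0.05,-0.0038,-0.0008,0,1]
    - [0,0,-0.05,-0.0038,-0.0008,0,1]
    - [0,0,-0.05,-0.0038,-0.0008,0,1]

```text
time: 8.55
position: [0.5087, 0.1532, 0.0888]
tcp_rot: [0.853, 0.521, 0.001, 0.0]
force: [2.5, 2.3, -0.0]
width: 0.0007
finger_force: 1.5
```

```bash
cat >> h.py <<'E'
def diff(n,name,r0,r1,c0,c1,ref="side0",step=3):
    import cv2
    cv2.imwrite(f"pics/{name}.png",ctrl.get_image(n)[:,:,::-1])
    g0=cv2.imread(f"pics/{ref}.png",0).astype(int);g=cv2.imread(f"pics/{name}.png",0).astype(int)
    o=ctrl.get_obs();print("t",o["time"],"pos",o["position"],"F",o["force"],"proj",proj(n,o["position"]))
    for r in range(r0,r1,2): print(r,"|"," ".join(f"{v:3d}" for v in g[r,c0:c1:step]),"||"," ".join(f"{v:3d}" for v in (g-g0)[r,c0:c1:step]))
E
python3 - <<'E'
from h import *
diff("side","side8",174,206,214,272)
E
```

```text
t 8.6 pos [0.5084 0.1529 0.0888] F [ 1.7386  1.4534 -0.234 ] proj [241.8856 198.2272]
174 |  48  49  49  48  48  46  42  38  36  39  42  67 182 205 196 108  47  48  49  48 ||   2   4   4   3   3   0  -3  -7  -9 -14 -94 -94  -3  -4   1   5   2   3   2   3
176 |  47  48  47  48  49  48  44  39  36  40  41  61 175 208 206 121  47  47  45  46 ||   2   3   2   3   4   2  -2  -7 -11  -9 -93 -95  -5  -4  -2   4   3   3   2   3
178 |  49  49  49  49  50  49  44  37  36  38  42  60 160 203 210 158  61  37  36  38 ||   4   3   2   2  -3  -3  -3  -9  -9  -9 -91 -95  -5  -3  -4   2   4   3   1   3
180 |  49  51  50  49  50  47  43  40  35  38  42  65 146 194 211 200 170  42  40  49 ||   3   5   2 -49 -127 -116 -13  -5  -2 -27 -98 -88  -3  -4  -5   0   9   0   1  -2
182 |  49  49  50  51  50  40  44  39  37  39  42  68 142 181 210 209 233  95  89 109 ||   2   4  -1 -158 -199 -206 -87 -38 -10 -98 -111 -83  -2  -5  -4  -2   4 -18 -51 -70
184 |  50  50  55  80  77  39  39  40  36  39  42  91 148 164 203 211 216 167 161 166 ||   4   4   1 -140 -171 -203 -199 -186 -151 -168 -127 -65  -1  -5  -5  -3 -2
[... 1018 characters left out ...]
  61  35  28   0 -22 -68
198 |  45  44  47  47  47  46  45  46  46  47  49  52  51  52  70 141 154 159 138 128 ||  -2  -2  -1   1   0  -1   0   1  -1   0   4   6  14  25  32   7  14  15 -20 -57
200 |  36  35  37  35  35  43  46  45  47  47  46  46  41  27  40 145 156 154 140 135 || -13 -12 -10 -12 -12  -3  -1  -2  -1   0  -1  -1   0   0 -12 -51 -19  -8 -46 -23
202 |  36  30  32  39  61  38  45  46  47  46  46  47  44  32  52 221 231 214 180 150 || -19 -16 -15 -18 -35  -9  -2  -1   0   0   0   1  -1   2  -8 -21 -17 -31 -30 -20
204 |  49  30  31  59 148  43  46  47  45  46  46  46  45  34  40 214 245 246 223 183 || -32 -16 -15 -32 -86 -16  -1   1  -2   0  -1   0  -1  -1   0  -9  -7  -5  39 -31
```

The lever is now moving, with about 3 N of contact force as expected and contact at the predicted XY. Only the tip height was off, by about 27 mm. I'll continue the arc.

Call:
apply_moves:
  steps:
    - [0,0,-0.05,-0.0038,-0.0008,0,1]
    - [0,0,-0.05,-0.0038,-0.0008,0,1]
    - [0,0,-0.05,-0.0038,-0.0008,0,1]
    - [0,0,-0.05,-0.0038,-0.0008,0,1]
    - [0,0,-0.05,-0.0038,-0.0008,0,1]

```text
time: 9.1
position: [0.4981, 0.1371, 0.0888]
tcp_rot: [0.782, 0.623, 0.001, 0.0]
force: [2.2, 2.7, -1.0]
width: 0.0007
finger_force: 1.5
```

```bash
python3 - <<'E'
from h import *
plan(lever(0,.075,.016),.089,np.pi/2+YAW)
E
```

```text
t 9.1 pos [0.4981 0.1371 0.0888] phi 1.3459319943904828 tilt [0.0013 0.0006] F [ 2.179   2.7108 -1.0141] w 0.0006849189104251301
shift tool [-0.0209 -0.0018 -0.0003] turn z -0.24786433240441363
```

Call:
apply_moves:
  steps:
    - [0,0,-0.05,-0.0038,-0.0008,0,1]
    - [0,0,-0.05,-0.0038,-0.0008,0,1]
    - [0,0,-0.05,-0.0038,-0.0008,0,1]
    - [0,0,-0.05,-0.0038,-0.0008,0,1]
    - [0,0,-0.05,-0.0038,-0.0008,0,1]
    - [0,0,0,0,0,0,1]

```text
time: 9.7
position: [0.4915, 0.1185, 0.0888]
tcp_rot: [0.699, 0.715, 0.0, 0.0]
force: [0.8, 0.7, -0.4]
width: 0.0004
finger_force: 0.4
```

```bash
python3 - <<'E'
from h import *
import cv2
plan(lever(0,.075,.016),.089,np.pi/2+YAW)
im=ctrl.get_image("side")[:,:,::-1];cv2.imwrite("pics/side9.png",im)
cv2.imwrite("pics/c9.png",cv2.resize(im[150:270,200:340],(700,600),interpolation=cv2.INTER_CUBIC))
p=proj("side",[*lever(0,.105,0),.129]);print("lever end pred",p,(p-[200,150])*5)
E
```

```text
t 9.7 pos [0.4915 0.1185 0.0888] phi 1.5941420464514 tilt [0.0006 0.0002] F [ 0.8043  0.7391 -0.4128] w 0.00036961649367699893
shift tool [-0.0014  0.0001 -0.0002] turn z 0.0003457196565035403
lever end pred [222.9245 202.1262] [114.6226 260.6308]
```

View pics/c9.png

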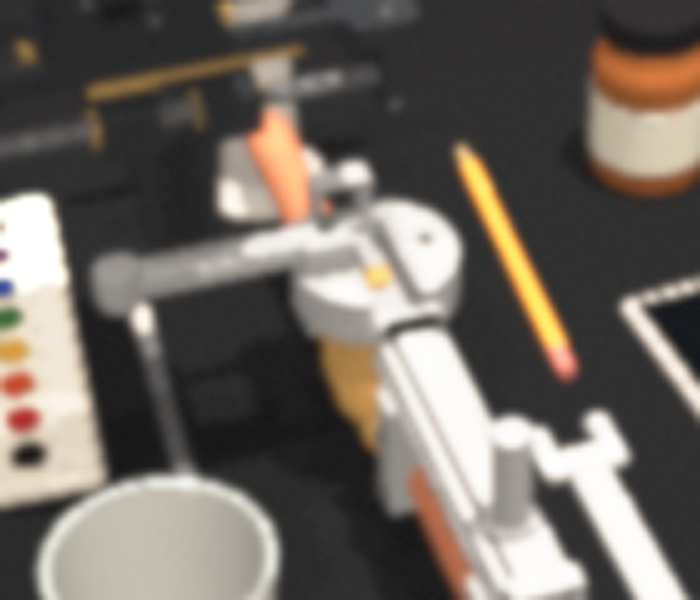

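The slot now looks close to in line with the tray: lever end near (115,268), slot from (365,235) to (415,290). I'll back off, rise, go behind the stud and check the angle from the top view.

Call:
apply_moves:
  steps:
    - [0,0,0,0.008,0,0,1]
    - [0,0,0,0.012,0,0,1]
    - [0,0,0,0,0,-0.02,1]
    - [0,0,0,0,0,-0.03,1]
    - [0,0,0,0,0,-0.03,1]
    - [0,0,0,0,0,-0.02,1]
    - [0,0,0,-0.02,0.005,0,1]
    - [0,0,0,-0.03,0.01,0,1]

```text
time: 10.55
position: [0.5067, 0.0903, 0.1894]
tcp_rot: [0.698, 0.716, 0.0, 0.0]
force: [0.3, 0.5, -0.6]
width: 0.0006
finger_force: 0.0
```

Call:
apply_moves:
  steps:
    - [0,0,0,-0.03,0.01,0,1]
    - [0,0,0,-0.03,0.01,0,1]
    - [0,0,0,-0.03,0.01,0,1]
    - [0,0,0,-0.03,0.01,0,1]
    - [0,0,0,-0.03,0.01,0,1]
    - [0,0,0,-0.02,0.01,0,1]
    - [0,0,0,-0.006,0,0,1]
    - [0,0,0,0,0,0,1]

```text
time: 11.35
position: [0.5709, -0.0852, 0.1883]
tcp_rot: [0.699, 0.715, -0.0, -0.0]
force: [0.5, 0.2, 0.6]
width: 0.0004
finger_force: 0.0
```

```bash
python3 - <<'E'
from h import *
import cv2
plan(st(.0008,-.190),.103,np.pi/2+YAW)
im=ctrl.get_image("top")[:,:,::-1];cv2.imwrite("pics/top10.png",im)
s=ctrl.get_image("side")[:,:,::-1];cv2.imwrite("pics/side10.png",s)
a=cv2.resize(im[190:285,215:315],(500,475),interpolation=cv2.INTER_CUBIC)
b=cv2.resize(s[180:280,260:320],(285,475),interpolation=cv2.INTER_CUBIC)
cv2.imwrite("pics/c10.png",np.hstack([a,b]))
print("pred lever end th=0",(proj("top",[*lever(0,.105,0),.129])-[215,190])*5)
E
```

```text
t 11.35 pos [ 0.5709 -0.0852  0.1883] phi 1.5942118516612425 tilt [-0.0009  0.0004] F [0.5259 0.1858 0.586 ] w 0.0003866817342642571
shift tool [-0.002   0.0013  0.0853] turn z 0.0004155248663459954
pred lever end th=0 [273.0339 452.2268]
```

View pics/c10.png

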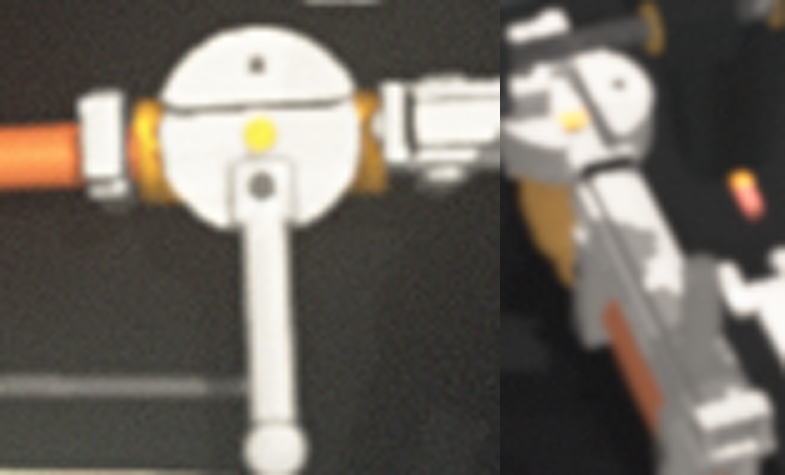

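The top view shows the lever end at (275,448) against a prediction of (273,452) for zero turn. The slot edge runs from (165,108) to (350,103). That puts the disc within about 0.02 rad of line, so I'll descend behind the stud.

Call:
apply_moves:
  steps:
    - [0,0,0,-0.002,0.001,0.02,1]
    - [0,0,0,0,0,0.02,1]
    - [0,0,0,0,0,0.02,1]
    - [0,0,0,0,0,0.015,1]
    - [0,0,0,0,0,0.01,1]
    - [0,0,0,0,0,0,1]

```text
time: 12.05
position: [0.5715, -0.0866, 0.1028]
tcp_rot: [0.698, 0.716, -0.0, -0.001]
force: [-0.9, 1.0, 0.4]
width: 0.0003
finger_force: 0.0
```

Call:
apply_moves:
  steps:
    - [0,0,0,0.005,0,0,1]
    - [0,0,0,0.005,0,0,1]
    - [0,0,0,0.004,0,0,1]
    - [0,0,0,0.004,0,0,1]
    - [0,0,0,0.004,0,0,1]

```text
time: 12.55
position: [0.572, -0.0656, 0.1042]
tcp_rot: [0.699, 0.716, 0.0, 0.001]
force: [-0.2, -2.0, 2.0]
width: 0.0005
finger_force: 1.3
```

```bash
python3 - <<'E'
from h import *
import cv2
plan(st(.0008,-.0765),.103,np.pi/2+YAW)
s=ctrl.get_image("side")[:,:,::-1];cv2.imwrite("pics/side11.png",s)
t=ctrl.get_image("top")[:,:,::-1];cv2.imwrite("pics/top11.png",t)
a=cv2.resize(s[190:290,240:350],(440,400),interpolation=cv2.INTER_CUBIC)
b=cv2.resize(t[180:270,240:320],(356,400),interpolation=cv2.INTER_CUBIC)
cv2.imwrite("pics/c11.png",np.hstack([a,b]))
E
```

```text
t 12.55 pos [ 0.572  -0.0656  0.1042] phi 1.5947065839452967 tilt [ 0.0012 -0.0008] F [-0.2035 -1.9708  2.01  ] w 0.0004973342184055705
shift tool [ 0.092  -0.0002  0.0011] turn z 0.0009102571504002732
```

Contact with the stud at about 2 N. Pushing on steadily.

Call:
apply_moves:
  steps:
    - [0,0,0,0.004,0,0,1]
    - [0,0,0,0.004,0,0,1]
    - [0,0,0,0.004,0,0,1]
    - [0,0,0,0.004,0,0,1]

```text
time: 13.05
position: [0.5713, -0.0494, 0.1037]
tcp_rot: [0.699, 0.716, -0.0, 0.0]
force: [0.6, -2.7, 1.8]
width: 0.0005
finger_force: 1.3
```

Call:
apply_moves:
  steps:
    - [0,0,0,0.004,0,0,1]
    - [0,0,0,0.004,0,0,1]
    - [0,0,0,0.004,0,0,1]
    - [0,0,0,0.004,0,0,1]
    - [0,0,0,0.004,0,0,1]
    - [0,0,0,0.004,0,0,1]

```text
time: 13.65
position: [0.5706, -0.0253, 0.1036]
tcp_rot: [0.699, 0.716, -0.0, -0.0]
force: [-1.4, -2.9, 1.2]
width: 0.0006
finger_force: 1.3
```

Call:
apply_moves:
  steps:
    - [0,0,0,0.005,0,0,1]
    - [0,0,0,0.005,0,0,1]
    - [0,0,0,0.005,0,0,1]
    - [0,0,0,0.005,0,0,1]
    - [0,0,0,0.005,0,0,1]

```text
time: 14.15
position: [0.57, -0.0002, 0.1036]
tcp_rot: [0.699, 0.716, -0.0, -0.0]
force: [-0.4, -2.9, 2.1]
width: 0.0001
finger_force: 1.4
```

Call:
apply_moves:
  steps:
    - [0,0,0,0.004,0,0,1]
    - [0,0,0,0.004,0,0,1]
    - [0,0,0,0.004,0,0,1]
    - [0,0,0,0.004,0,0,1]
    - [0,0,0,0.004,0,0,1]

```text
time: 14.65
position: [0.5695, 0.0196, 0.1036]
tcp_rot: [0.699, 0.716, -0.0, -0.0]
force: [-1.1, -2.9, 1.2]
width: 0.0008
finger_force: 1.4
```

```bash
python3 - <<'E'
from h import *
plan(st(.0008,-.0765),.103,np.pi/2+YAW)
E
```

```text
t 14.65 pos [0.5695 0.0196 0.1036] phi 1.594769456525941 tilt [-0.0003  0.    ] F [-1.0851 -2.9489  1.2276] w 0.0007921559018711875
shift tool [0.0067 0.0002 0.0006] turn z 0.0009731297310444642
```

Call:
apply_moves:
  steps:
    - [0,0,0,0.002,0,0,1]
    - [0,0,0,0.002,0,0,1]
    - [0,0,0,0.001,0,0,1]
    - [0,0,0,0,0,0,1]

```text
time: 15.05
position: [0.5694, 0.0245, 0.1036]
tcp_rot: [0.699, 0.716, 0.0, -0.0]
force: [-0.6, -0.7, -0.1]
width: 0.0007
finger_force: 0.5
```

Call:
apply_moves:
  steps:
    - [0,0,0,0.001,0,0,1]
    - [0,0,0,0.001,0,0,1]
    - [0,0,0,0,0,0,1]

```text
time: 15.35
position: [0.5694, 0.0264, 0.1036]
tcp_rot: [0.699, 0.716, 0.0, -0.0]
force: [-1.1, -2.0, 0.7]
width: 0.0003
finger_force: 1.0
```

Call:
apply_moves:
  steps:
    - [0,0,0,0.001,0,0,1]
    - [0,0,0,0.001,0,0,1]
    - [0,0,0,0,0,0,1]

```text
time: 15.65
position: [0.5694, 0.028, 0.1036]
tcp_rot: [0.699, 0.716, -0.0, 0.0]
force: [-0.1, -4.9, -0.3]
width: 0.0003
finger_force: 2.4
```

Call:
apply_moves:
  steps:
    - [0,0,0,0.001,0,0,1]
    - [0,0,0,0.001,0,0,1]

```text
time: 15.85
position: [0.5694, 0.029, 0.1036]
tcp_rot: [0.699, 0.715, -0.001, 0.001]
force: [-0.8, -10.6, -1.3]
width: 0.0004
finger_force: 5.5
```

The force has risen to 10.6 N, so the stud is compressing the buffer. Backing off and going up clear.

Call:
apply_moves:
  steps:
    - [0,0,0,-0.003,0,0,1]
    - [0,0,0,-0.006,0,0,1]
    - [0,0,0,-0.01,0,0,1]
    - [0,0,0,0,0,-0.02,1]
    - [0,0,0,0,0,-0.03,1]
    - [0,0,0,0,0,-0.04,1]
    - [0,0,0,-0.03,0,-0.02,1]
    - [0,0,0,-0.04,0,0,1]

```text
time: 16.65
position: [0.5727, -0.0589, 0.2173]
tcp_rot: [0.698, 0.717, 0.002, 0.003]
force: [1.5, -0.1, 0.1]
width: 0.0004
finger_force: 0.0
```

Call:
apply_moves:
  steps:
    - [0,0,0,-0.04,0,0,1]
    - [0,0,0,-0.04,0,0,1]
    - [0,0,0,-0.04,0,0,1]
    - [0,0,0,-0.03,0,0,1]
    - [0,0,0,-0.02,0,0,1]
    - [0,0,0,0,0,0,1]

```text
time: 17.25
position: [0.5753, -0.2309, 0.2131]
tcp_rot: [0.7, 0.715, 0.0, -0.0]
force: [-0.5, 0.3, -1.2]
width: 0.0003
finger_force: 0.0
```

```bash
python3 - <<'E'
from h import *
import cv2
o=ctrl.get_obs();print(o["time"],o["position"],o["force"])
s=ctrl.get_image("side")[:,:,::-1];cv2.imwrite("pics/side12.png",s)
t=ctrl.get_image("top")[:,:,::-1];cv2.imwrite("pics/top12.png",t)
a=cv2.resize(s[165:285,200:340],(420,360),interpolation=cv2.INTER_CUBIC)
b=cv2.resize(t[180:285,210:320],(377,360),interpolation=cv2.INTER_CUBIC)
cv2.imwrite("pics/c12.png",np.hstack([a,b]))
for y in(-.06,-.062,-.065):print(proj("top",[*st(0,y),.150]),(proj("side",[*st(0,y),.150])-[200,165])*3,(proj("top",[*st(0,y),.150])-[210,180])*3.43)
E
```

```text
17.25 [ 0.5753 -0.2309  0.2131] [-0.4588  0.3116 -1.2056]
[304.8176 212.297 ] [249.2905 106.6281] [325.2243 110.7787]
[306.0789 212.246 ] [250.2661 108.4861] [329.5505 110.6036]
[307.9705 212.1694] [251.7358 111.2853] [336.0388 110.341 ]
```

View pics/c12.png

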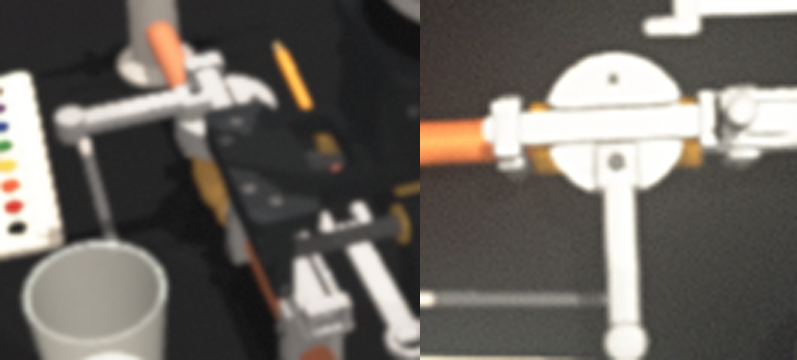

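The top view shows the bar lying through the slot and the keeper, with its nose showing beyond at (487,130). The stud is at (740,107), up against the front bridge. The crop column of 320 matches the home prediction of 325. The arm is clear, so I'm handing in.

```bash
python3 -c "
from bench import ctrl
print(ctrl.close_job())"
```

```text
the job is handed in; nothing more can be done
None
```

The gas is locked off and the job is handed in: I pushed the lever round until the slot lined up, then pushed the bar through it and home in the keeper, and the arm ended clear of everything (about 17 s of the 43 s).

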